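# Set the curing lamp and hold a puppet head down in its sprung ring

## Task

The larger of the two round puppet heads has fresh lamp-setting lacquer on its crown. First turn the dial of the curing lamp to the one long mark on its scale; then lift the larger head by its neck peg, set it crown-down in the sprung ring of the lamp and press it straight down, neck upright, until the ring is all the way down. Finish while still holding the head pressed down there, and leave the other things where they are.

Things in the scene. Friction and masses are not known exactly. Their poses are not given: they have to be found in the camera images.
- lamp_unit: Curing lamp, fixed to the cart: grey box 160 mm deep (its x), 300 mm long (its y), its top 70 mm above the cart. Origin: centre of its underside; -x is its front. The sprung ring stands over a light well at the +y end (axis at x 0, y +80 mm), the dial on a square metal plate at the -y end (axis at x 0, y -80 mm).
- dial (a joint): Dial angle in rad, growing clockwise seen from above, 0 to 4.19; friction 0.03 N m, stays where left. The scale has nine marks 30 degrees apart, the first at 0; eight are 7 mm long, the sixth, at 2.618, is the long mark (18 mm). At value q the pointer stands (120 degrees - q) counterclockwise from the lamp's +x (so along +x at 2.094).
- dial_grip (a point): Point on the dial's axis, mid-height of its finger bar, 89 mm above the cart. Black dial: round skirt of radius 24 mm, its top 78 mm above the cart; across it an upright bar 44 mm long, 12 mm thick, from 78 to 99 mm above the cart. This point's x axis lies along the bar towards the pointer end (white line from centre to that end); z is up.
- cradle (a joint): How far the sprung ring is pressed down, in m: 0 at rest, 0.020 at its stop. The springs push back with about 4 N at the start and 12 N at the stop (350 N/m); the head's own weight does not move the ring.
- cradle_seat (a point): Centre of the top face of the sprung ring (aluminium, bore radius 27 mm, outer radius 40 mm, 10 mm thick), 114 mm above the cart at rest, 94 mm at the stop; moves with the ring. Three guide rods stand 56 mm from its axis, at 0, 120 and 240 degrees from the lamp's +x; their nuts reach 124 mm above the cart.
- head_large: The larger round puppet head, birch, 130 to 210 g, upside down: a 72 mm ball with jaw, ears and nose (to 45 mm from the axis) and a round neck peg 24 mm thick pointing up, free from 74 to 127 mm (its flat end) above the crown. Origin: the crown, lowest point of the ball; z up the neck. Starts in its stand, crown 21 mm above the cart, turned any way.
- neck_grip (a point): Point on the axis of the larger head's neck peg, 102 mm above the crown and 25 mm below the peg's end: a good place to grip.
- ball_centre (a point): Centre of the larger head's 72 mm ball, 36 mm above the crown. Seated in the sprung ring it lies on the ring's axis, 24 mm above the ring's top face (the crown 12 mm below that face).
- stand_large: Stand of the larger head, held to the cart by its magnet foot: a cork ring on a steel disc, 74 mm across, 30 mm high, bore 48 mm. Origin: centre of its underside. The two stands are alike but for size, and may change places.
- stand_small: Stand of the smaller head, likewise fixed, 58 mm across, 26 mm high. Origin: centre of its underside.
- head_small: Bystander: the smaller puppet head, ball of 50 mm diameter, neck peg 16 mm thick, 85 mm tall in all, in its own stand. Origin: crown.
- horse_head: Bystander: red lacquered wooden horse head upright on a disc, 126 mm tall. Origin: about the centre of its underside.
- spring_clamp: Bystander: chrome spring clamp lying on its side, about 120 mm long, 22 mm high. Origin: under its pivot.
- curtain_ring: Bystander: brass curtain ring lying flat, 54 mm across, 6 mm high. Origin: its centre, on the cart.
- puppet_hand: Bystander: birch dowel hand lying flat, 145 mm long, 18 mm high. Origin: under its wrist.
- lacquer_jar: Bystander: closed amber glass jar, 60 mm across, 75 mm high. Origin: centre of its underside.
- brush: Bystander: lacquer brush lying flat, 170 mm long. Origin: about its middle, on the cart.
There are look-alikes about, which are no part of the job. Leave any white look-alike of the stand_large alone.

How it is judged:
On the way, in this order (a step that is already met when the one before it is completed fails the run):
1. the dial stands still at the long mark, within 8 degrees (value of joint dial between 2.468 and 2.768 rad and velocity of joint dial between -0.1 and 0.1 rad/s), for 0.2 s.
2. the larger head is lifted clear of its stand (distance of head_large from where it was at the start of the episode above 0.03 m and contact force between head_large and stand_large below 0.1 N), for 0.1 s.
At the end, for the whole second after the job is handed in: The dial is within 8 degrees of the long mark; the larger head sits crown-down in the sprung ring, centred within 5 mm, neck within 11 degrees of upright, at rest; the robot is holding it so that the ring is at least 16 of its 20 mm down and the head bears on it with more than 5 N (value of joint dial between 2.468 and 2.768 rad and value of joint cradle above 0.016 m and horizontal distance between ball_centre and cradle_seat below 0.005 m and z of ball_centre in the frame of cradle_seat between 0.018 and 0.028 m and angle between head_large's own z axis and vertical below 0.2 rad and linear speed of head_large below 0.02 m/s and contact force between head_large and lamp_unit above 5 N and contact force between any of the fingers, the arm and head_large above 2 N); the arm keeps its last pose, push and grip.
It fails at once if another thing on the cart is pushed more than 30 mm (distance of any of head_small, horse_head, spring_clamp, curtain_ring, puppet_hand, lacquer_jar, brush from where it was at the start of the episode above 0.03 m).
It also fails if it takes over 53 s, if anything falls off the work surface, if the arm or the gripper's body presses on something with over 40 N, if the wrist force passes 120 N, or if a joint passes its speed limit or range.

## Robot

A 6-joint arm with a two-finger parallel gripper is mounted at the origin on the work surface. World frame = base frame: x ahead of the robot, y to its left, z up, the work surface at z = 0. Lengths are in m, angles in rad, forces in N, time in s.
With the tool pointing down it reaches from about 0.375 to 0.75 m from the base axis. Payload 9 kg.
Tool frame: the origin (TCP) lies between the finger pads; the fingertips stand 17 mm ahead of it and the grasp point (between the pads) lies 2 mm behind it (env.tip_extent is the z of the fingertips in the tool frame, in m); z points along the fingers, y is the line along which they close (so a half turn about z gives the same grasp; the last joint's range is limited). The gripper opens to 85 mm and grips with 20 to 120 N. Pads are 22 mm wide; open, the fingers measure 114 mm over their backs; the gripper's body (76 mm by 85 mm) begins 54 mm behind the grasp point. The pads swing forward as they close: fully open they stand 13 mm farther back than shut.
Start: joints at [0.911, 0.104, 0.097, 1.564, 0, 1.353], TCP at [0.257, 0.542, 0.248] pointing down, gripper open.
Joint ranges: [-2.99, 2.99], [-0.84, 1.86], [-1.1, 1.16], [-1.84, 2.11], [-1.51, 1.56], [-3.14, 3.14]. Speed limits (rad/s): [2.22, 2.22, 2.57, 3.14, 3.14, 3.14].

## Interface

Orientations are given as a unit quaternion [w, x, y, z].
In Python, from plant import env, camera, camera_params, order, spotter gives the robot as it stands.
- The arm moves only by the tool carry_out, never from a script. Its argument "moves" is a list that holds one entry, the list of rows, each a list of 7 numbers: the turn, a rotation vector about the tool's x, y, z normalised to -1 to 1, where 1 is 60 degrees, then the shift along the tool's x, y, z normalised to -1 to 1, where 1 is 0.2 m, then the opening, from 0 (shut) to 1 (fully open). In form: [[[rx, ry, rz, tx, ty, tz, fingers], ...]]. A call has 1 to 8 rows; each row is the pose to reach, as a shift and turn from the pose commanded when the call began, along the tool's axes at that moment; what a row does not reach only later rows make up. A row lasts 1/10 s, in which the tool goes at most 50 mm and 8.59 degrees, less where a joint would pass 70% of its speed; a pose out of reach is approached as far as the arm can. A call with a number of a shift or a turn outside -1 to 1 is refused whole. A call with a gripper value outside its range is refused whole. The fingers move at their own pace and stop on an object; the grip force is fixed at half the most. Time passes only in rows, so rows that repeat a pose let the fingers close. It gives the time, the measured TCP pose, the force, the opening and the grip force at its end, in the units of the state.
- env.observe(): the state, without advancing time (a new reading comes with each control period).
- camera(name): name is "side" or "top"; returns the picture (400x640x3 uint8, red, green, blue); there is no depth.
- camera_params(name): a dict with "intrinsics" (3x3 intrinsics, pixels), "view" (4x4, takes a point from world to camera coordinates). Camera axes: x right, y up, looking along -z (the intrinsics and any distortion apply to the point x, -y, -z); pixel columns grow to the right and rows downward; lengths in m; the calibration is good to about 2 mm. A picture is of the moment at which its call begins. camera_params takes no time and is no camera call.
- order.sign_off(): hands the job in; it is judged then, once.
Trained networks look in the newest picture that a camera, given by its name, has taken for a name from the list of things; names that differ only in an ending like _2 or _b are one class to them, and where a whole thing is asked for, a point or a joint stands for the part that bears it (a point fixed in the world has none). Each returns a list of dicts, best first, with "conf" (0 to 1); they miss things now and then, are a little off and sometimes report something else, mostly with a low value. They report only what shows in the picture. A call takes as long as a camera call. They do not tell look-alikes from the thing itself.
- spotter.spot_in(name, camera): "centre" ([x, y, z] in m, in world coordinates, good to about 4 mm: the middle of the surface that is visible of it).
- spotter.regions_of(name, camera): "region" (400x640 bool, what is visible of it).
- spotter.mark_of(name, camera): "centre" ([x, y, z] in m, in world coordinates, good to about 4 mm: a listed point, or the origin of a listed thing).
The state is a dict: "t": time; "joint_pos": joint angles; "joint_vel": joint speeds; "effort": joint torques, N m; "position": TCP position; "tool_rot": TCP orientation; "wrist_force": force on the tool from outside, world axes, zero at the start; "torque": the same for the moment, N m; "gripper_width": finger opening in m; "finger_force": force on a finger pad.
Only numpy, scipy, OpenCV 4.12 (cv2) and the standard library are available. Lean on these libraries where they do the work, as an engineer would, in place of code of your own. Each camera call takes 0.05 s, during which the arm holds its last target. There are 200 camera calls.

## Working session

There is one attempt and no reset: what is moved stays moved. The work goes in short steps, Python scripts to look and compute and a tool call to move; the robot and the scene stay as the last step left them, time stands still between calls to the robot, and variables do not carry over. Pictures are saved under pics/ and viewed, at most 10 in all, crops included, and the job is handed in when it is done.

Besides the shell and the picture viewer there is one more tool, called by a JSON object that holds its "op" and its "data", one argument or row to a line. carry_out: Moves the arm, as the interface text tells. Scaled input: -1 to 1 covers 0.2 m each way for a shift and 60 degrees each way for a turn. Its arguments: {"type":"object","properties":{"moves":{"type":"array","items":{"type":"array","items":{"type":"array","items":{"type":"number"}}}}},"required":["moves"]}

```bash
mkdir -p pics; ls; cat > h.py <<'E'
import numpy as np, cv2
from plant import env, camera, camera_params, order, spotter
def save(n,f,crop=None,s=1):
    im=camera(n)[:,:,::-1]
    if crop: im=im[crop[1]:crop[3],crop[0]:crop[2]]
    cv2.imwrite('pics/'+f,cv2.resize(im,None,fx=s,fy=s,interpolation=cv2.INTER_CUBIC))
def proj(n,p):
    c=camera_params(n);q=np.array(c['view'])@np.r_[p,1];k=np.array(c['intrinsics'])@np.array([q[0],-q[1],-q[2]]);return k[:2]/k[2]
def ray(n,px,z):
    c=camera_params(n);V=np.array(c['view']);R=V[:3,:3];o=-R.T@V[:3,3]
    d=np.linalg.inv(np.array(c['intrinsics']))@np.r_[px,1];d=R.T@np.array([d[0],-d[1],-d[2]])
    return o+d*(z-o[2])/d[2]
E
python3 - <<'E'
from h import *
save('top','top0.png');save('side','side0.png')
for n in ['lamp_unit','dial_grip','cradle_seat','head_large','neck_grip','ball_centre','stand_large','head_small','stand_small']:
  for c in ['top','side']:
    print(n,c,[(np.round(d['centre'],3).tolist(),round(d['conf'],2),proj(c,d['centre']).round().tolist()) for d in spotter.mark_of(n,c)])
s=env.observe();print(s['t'],s['position'],s['tool_rot'],s['gripper_width'])
for c in ['top','side']:print(camera_params(c))
E
```

```text
pics
lamp_unit top [([0.569, 0.113, -0.002], 0.83, [290.0, 204.0])]
lamp_unit side [([0.569, 0.115, 0.001], 0.78, [321.0, 209.0])]
dial_grip top [([0.558, 0.038, 0.088], 0.77, [314.0, 203.0]), ([0.501, -0.205, 0.121], 0.36, [401.0, 222.0])]
dial_grip side [([0.553, 0.038, 0.086], 0.45, [324.0, 199.0])]
cradle_seat top [([0.577, 0.192, 0.112], 0.81, [259.0, 194.0]), ([0.36, -0.267, 0.001], 0.73, [417.0, 275.0])]
cradle_seat side [([0.584, 0.189, 0.113], 0.77, [318.0, 170.0]), ([0.556, -0.367, 0.018], 0.4, [384.0, 304.0])]
head_large top [([0.356, 0.279, 0.004], 0.66, [232.0, 274.0]), ([0.495, -0.206, 0.021], 0.59, [397.0, 228.0])]
head_large side [([0.496, -0.21, 0.02], 0.66, [336.0, 268.0])]
neck_grip top [([0.503, -0.207, 0.119], 0.79, [402.0, 222.0]), ([0.726, -0.142, 0.0], 0.57, [374.0, 154.0])]
neck_grip side [([0.497, -0.204, 0.124], 0.92, [336.0, 235.0]), ([0.555, 0.038, 0.085], 0.63, [325.0, 199.0])]
ball_centre top [([0.501, -0.203, 0.056], 0.83, [397.0, 225.0])]
ball_centre side [([0.496, -0.207, 0.06], 0.67, [336.0, 256.0]), ([0.358, 0.278, -0.001], 0.45, [252.0, 198.0])]
s
[... 798 characters left out ...]
    ,   1.        ]]), 'view': array([[ 0.01053553, -0.9998781 , -0.01152366,  0.01527658],
       [ 0.98515218,  0.00840408,  0.17147754, -0.57543001],
       [-0.17135979, -0.01315917,  0.98512063, -1.39991357],
       [ 0.        ,  0.        ,  0.        ,  1.        ]])}
{'intrinsics': array([[384.31513916,   0.        , 320.69278092],
       [  0.        , 384.31513916, 197.10500931],
       [  0.        ,   0.        ,   1.        ]]), 'view': array([[ 0.94446084, -0.32832693, -0.01396948, -0.49680783],
       [ 0.17461004,  0.4653613 ,  0.86772703, -0.19396655],
       [-0.2783973 , -0.82197341,  0.4968447 , -1.06019775],
       [ 0.        ,  0.        ,  0.        ,  1.        ]])}
```

View pics/top0.png

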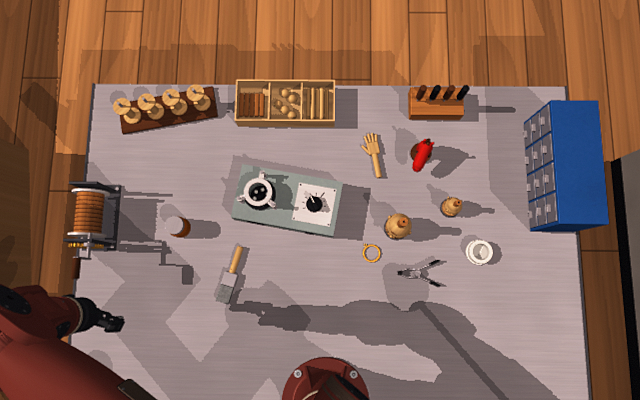

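View pics/side0.png

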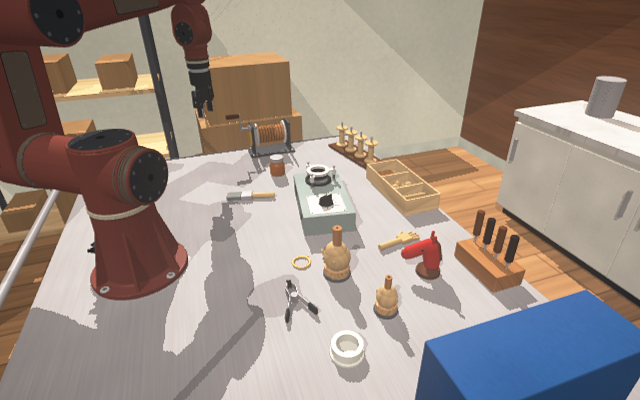

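```bash
python3 - <<'E'
from h import *
save('top','dial.png',(230,150,350,240),6)
E
```

```text
(no output)
```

View pics/dial.png

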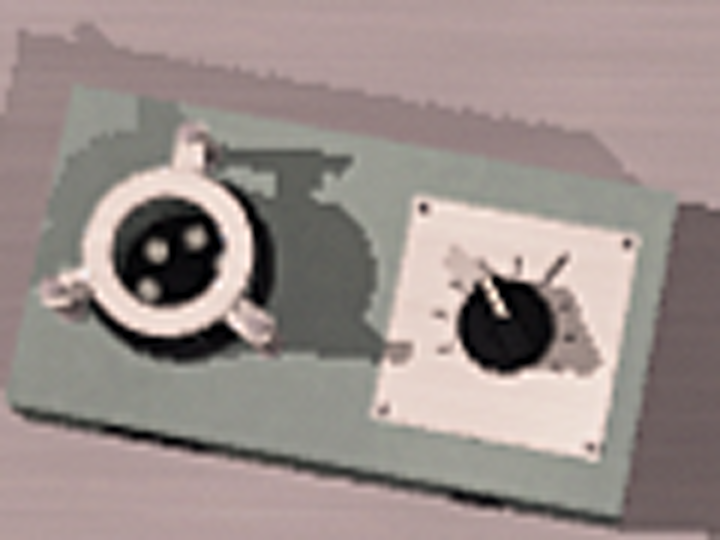

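The views show the large head at (397,226), with the small head at (453,207). The white look-alike stand, at (479,252), is empty. The ring is at (259,194) and the dial at (314,203). In the crop the pointer leans up-left (about 488,280) and the long mark is at upper right (547,282)–(568,255). Look-alikes for the large head are the small head and the pegged knobs on the rack at (165,105). I choose (397,226), which has a 72 mm ball and a neck end at about 0.148 m.

```bash
cat >> h.py <<'E'
from scipy.spatial.transform import Rotation as R
def rel(p,yang,cmd=None):
    """row numbers to go to TCP p pointing down, tool y at angle yang (deg), from the measured pose"""
    s=env.observe();q=np.array(s['tool_rot']);A=R.from_quat(q[[1,2,3,0]])
    a=np.radians(yang);y=np.array([np.cos(a),np.sin(a),0]);z=np.array([0,0,-1.]);B=R.from_matrix(np.c_[np.cross(y,z),y,z])
    return ((A.inv()*B).as_rotvec()/np.radians(60)).round(3),(A.inv().apply(np.array(p)-s['position'])/0.2).round(4)
E
python3 - <<'E'
from h import *
print('tip',env.tip_extent)
f=lambda u,v,z:ray('top',[230+u/6-.4,150+v/6-.4],z)
P=[f(*p,.071) for p in [(424,207),(627,243),(592,447),(382,410)]]
c=np.mean(P,0);print('plate',np.round(P,4),c)
for i,j in [(3,0),(2,1)]:
  d=P[j]-P[i];print('yaw x',np.degrees(np.arctan2(d[1],d[0])))
for i,j in [(1,0),(2,3)]:
  d=P[j]-P[i];print('yaw y',np.degrees(np.arctan2(d[1],d[0]))-90)
B=[f(*p,.070) for p in [(75,85),(677,195),(620,520),(8,408)]];print('box',np.round(B,4),np.mean(B,0))
for i,j in [(1,0),(2,3)]:
  d=B[j]-B[i];print('yaw box',np.degrees(np.arctan2(d[1],d[0]))-90)
a,b=f(503,315,.099),f(488,280,.099);d=b-a;print('pointer line',a,b,np.degrees(np.arctan2(d[1],d[0])));d=b-c;print(' from plate ctr',np.degrees(np.arctan2(d[1],d[0])))
a,b=f(547,282,.071),f(568,255,.071)
for p in (a,b):d=p-c;print('long',np.degrees(np.arctan2(d[1],d[0])))
print('ring',f(168,250,.114))
y=-10
print(rel([.557,.036,.2],113))
E
```

```text
tip 0.017
plate [[ 0.6155  0.0789  0.071 ]
 [ 0.5986 -0.0194  0.071 ]
 [ 0.4995 -0.0033  0.071 ]
 [ 0.5164  0.0973  0.071 ]] [0.55750593 0.03837861 0.071     ]
yaw x -10.487326229999544
yaw x -9.228729984830343
yaw y -9.767426386632792
yaw y -9.53422951305771
box [[ 0.6751  0.2505  0.07  ]
 [ 0.6227 -0.0434  0.07  ]
 [ 0.4648 -0.0168  0.07  ]
 [ 0.5159  0.2767  0.07  ]] [0.56962759 0.11672097 0.07      ]
yaw box -10.119249780993641
yaw box -9.860147337541633
pointer line [0.55821076 0.0392283  0.099     ] [0.57489722 0.04652445 0.099     ] 23.61731777058611
 from plate ctr 25.09773653602419
long -41.75560546073075
long -39.98301830473292
ring [0.58520184 0.19609694 0.114     ]
(array([ 0.   ,  0.   , -0.805]), array([-2.4406, -1.6466,  0.2416]))
```

{"op": "carry_out", "data": {
  "moves": [
    [[0,0,0,-0.82,-0.55,0,0.6],[0,0,0,-0.82,-0.55,0,0.6],[0,0,0,-0.82,-0.55,0,0.6],[0,0,0,-0.82,-0.55,0,0.6],[0,0,0,-0.82,-0.55,0,0.6]]
  ]
}}

```text
t: 1.55
position: [0.3604, 0.3691, 0.2485]
tool_rot: [0.001, 0.222, 0.975, -0.0]
wrist_force: [-0.9, 0.1, -0.7]
gripper_width: 0.0514
finger_force: 0.0
```

{"op": "carry_out", "data": {
  "moves": [
    [[0,0,0,-0.82,-0.55,0,0.6],[0,0,0,-0.82,-0.55,0,0.6],[0,0,0,-0.82,-0.55,0,0.6],[0,0,0,-0.82,-0.55,0,0.6],[0,0,0,-0.82,-0.55,0,0.6]]
  ]
}}

```text
t: 2.05
position: [0.4613, 0.1995, 0.2481]
tool_rot: [0.0, 0.222, 0.975, -0.0]
wrist_force: [-0.7, 0.4, -0.5]
gripper_width: 0.0514
finger_force: 0.0
```

{"op": "carry_out", "data": {
  "moves": [
    [[0,0,-0.82,-0.8,-0.55,0.4,0.6],[0,0,-0.82,-0.8,-0.55,0.4,0.6],[0,0,-0.82,-0.8,-0.55,0.4,0.6],[0,0,-0.82,-0.8,-0.55,0.4,0.6],[0,0,-0.82,-0.8,-0.55,0.4,0.6],[0,0,-0.82,-0.8,-0.55,0.4,0.6],[0,0,-0.82,-0.8,-0.55,0.4,0.6],[0,0,-0.82,-0.8,-0.55,0.4,0.6]]
  ]
}}

```text
t: 2.85
position: [0.5566, 0.0363, 0.1685]
tool_rot: [0.0, -0.205, 0.979, 0.0]
wrist_force: [-0.1, 0.3, 0.3]
gripper_width: 0.0512
finger_force: 0.0
```

```bash
python3 - <<'E'
from h import *
s=env.observe();print(s['t'],s['position'],s['joint_pos'],s['gripper_width'])
print(rel([.557,.038,.099],114.5))
print([(d['centre'],d['conf']) for c in ['top','side'] for d in (camera(c) is not None and spotter.mark_of('dial_grip',c))])
E
```

```text
2.85 [0.556618   0.03628173 0.16849641] [-1.69545071e-01 -2.52212805e-02 -1.79796317e-01  1.41600940e+00
  2.85942412e-04 -5.83353299e-01] 0.05120755727440196
(array([ 0.   ,  0.   , -0.013]), array([-0.0051,  0.0071,  0.3475]))
[([0.553, 0.0387, 0.0864], 0.73)]
```

{"op": "carry_out", "data": {
  "moves": [
    [[0,0,-0.013,-0.005,0.007,0.17,0.6],[0,0,-0.013,-0.005,0.007,0.345,0.6],[0,0,-0.013,-0.005,0.007,0.345,0],[0,0,-0.013,-0.005,0.007,0.345,0],[0,0,-0.013,-0.005,0.007,0.345,0],[0,0,-0.013,-0.005,0.007,0.345,0],[0,0,-0.013,-0.005,0.007,0.345,0],[0,0,-0.013,-0.005,0.007,0.345,0]]
  ]
}}

```text
t: 3.85
position: [0.5575, 0.0379, 0.1015]
tool_rot: [0.001, -0.214, 0.977, 0.0]
wrist_force: [-3.2, 4.7, 1.0]
gripper_width: 0.0101
finger_force: 60.6
```

{"op": "carry_out", "data": {
  "moves": [
    [[0,0,0.14,0,0,0,0],[0,0,0.28,0,0,0,0],[0,0,0.42,0,0,0,0],[0,0,0.56,0,0,0,0],[0,0,0.7,0,0,0,0],[0,0,0.84,0,0,0,0],[0,0,0.96,0,0,0,0],[0,0,1.0,0,0,0,0]]
  ]
}}

```text
t: 4.65
position: [0.5571, 0.0359, 0.1014]
tool_rot: [0.001, 0.306, 0.952, -0.001]
wrist_force: [-4.8, -6.2, 0.7]
gripper_width: 0.0104
finger_force: 60.7
```

{"op": "carry_out", "data": {
  "moves": [
    [[0,0,0.08,0,0,0,0],[0,0,0.08,0,0,0,0],[0,0,0.08,0,0,0,0],[0,0,0.08,0,0,0,0.6],[0,0,0.08,0,0,0,0.6],[0,0,0.08,0,0,0,0.6]]
  ]
}}

```text
t: 5.25
position: [0.5578, 0.0372, 0.1005]
tool_rot: [0.001, 0.343, 0.939, 0.0]
wrist_force: [-0.9, -0.3, 0.6]
gripper_width: 0.0509
finger_force: 0.0
```

{"op": "carry_out", "data": {
  "moves": [
    [[0,0,0,0,0,-0.2,0.6],[0,0,0,0,0,-0.45,0.6],[0,0,0,0,0,-0.7,0.8],[0,0,0,0,0,-0.9,0.8],[0,0,0,0,0,-0.9,0.8]]
  ]
}}

```text
t: 5.75
position: [0.5592, 0.0369, 0.2866]
tool_rot: [0.005, 0.343, 0.939, 0.001]
wrist_force: [-0.6, -0.4, 1.0]
gripper_width: 0.0683
finger_force: 0.0
```

```bash
python3 - <<'E'
from h import *
s=env.observe();print(s['t'],s['position'],s['tool_rot'],s['joint_pos'],s['gripper_width'])
for n in ['neck_grip','ball_centre','head_large']:
  for c in ['top','side']:
    camera(c);print(n,c,[np.round(d['centre'],4) for d in spotter.mark_of(n,c)][:2])
print(rel([.5,-.206,.275],90))
E
```

```text
5.75 [0.55918606 0.03694931 0.28663595] [0.00501592 0.34303424 0.93930887 0.0010901 ] [-1.67562019e-01 -1.77349130e-02  4.19689877e-02  1.62023922e+00
  3.22424728e-04  5.32739744e-01] 0.06831752006572338
neck_grip top [array([ 0.501 , -0.2062,  0.119 ])]
neck_grip side [array([ 0.4956, -0.2004,  0.1242])]
ball_centre top [array([ 0.4983, -0.2051,  0.055 ]), array([ 0.4963,  0.4396, -0.0018])]
ball_centre side [array([ 0.4969, -0.2047,  0.0586])]
head_large top [array([ 0.4944, -0.2082,  0.0164]), array([ 0.7252, -0.1425,  0.0026])]
head_large side [array([ 0.4983, -0.2103,  0.0206])]
(array([-0.   , -0.   , -0.669]), array([-0.5665, -1.1125,  0.0198]))
```

```bash
python3 - <<'E'
from h import *
save('top','head.png',(300,160,480,260),4)
E
```

```text
(no output)
```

View pics/head.png

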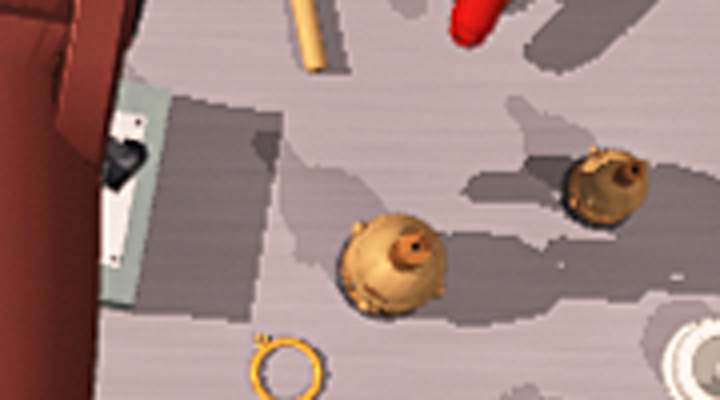

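The crop shows the large head with its neck end at crop (413,245), i.e. pixel (403,221). It is clearly bigger than the small head at crop (608,185), and the arm hides part of the dial.

```bash
python3 - <<'E'
from h import *
print(ray('top',[300+413/4-.4,160+245/4-.4],.148), ray('top',[300+415/4-.4,160+246/4-.4],.148))
print(rel([.498,-.206,.24],90))
E
```

```text
[ 0.50070531 -0.20438821  0.148     ] [ 0.50003704 -0.20572406  0.148     ]
(array([ 0.   , -0.   , -0.669]), array([-0.5587, -1.1191,  0.1953]))
```

{"op": "carry_out", "data": {
  "moves": [
    [[0,0,0,-0.28,-0.55,0.1,0.9],[0,0,0,-0.28,-0.55,0.1,0.9],[0,0,0,-0.28,-0.55,0.1,0.9],[0,0,0,-0.28,-0.55,0.1,0.9]]
  ]
}}

```text
t: 6.8
position: [0.528, -0.0858, 0.2585]
tool_rot: [-0.0, 0.345, 0.939, -0.0]
wrist_force: [0.4, 0.7, -0.8]
gripper_width: 0.0768
finger_force: 0.0
```

{"op": "carry_out", "data": {
  "moves": [
    [[0,0,-0.67,-0.28,-0.55,0.1,1],[0,0,-0.67,-0.28,-0.55,0.1,1],[0,0,-0.67,-0.28,-0.55,0.1,1],[0,0,-0.67,-0.28,-0.55,0.1,1],[0,0,-0.67,-0.28,-0.55,0.1,1],[0,0,-0.67,-0.28,-0.55,0.1,1],[0,0,-0.67,-0.28,-0.55,0.1,1]]
  ]
}}

```text
t: 7.5
position: [0.501, -0.2028, 0.2395]
tool_rot: [0.0, 0.001, 1.0, 0.0]
wrist_force: [1.0, -0.3, 0.6]
gripper_width: 0.0852
finger_force: 0.0
```

```bash
python3 - <<'E'
from h import *
s=env.observe();print(s['t'],s['position'],s['tool_rot'],s['joint_pos'],s['gripper_width'])
print(rel([.498,-.206,.121],90))
save('top','dial2.png',(230,150,350,240),6)
camera('side');print([np.round(d['centre'],4) for d in spotter.mark_of('neck_grip','side')])
E
```

```text
7.5 [ 0.50104356 -0.20278725  0.23947782] [1.58956762e-04 1.01279159e-03 9.99999474e-01 1.78364409e-05] [-6.26820202e-01 -7.95744646e-02 -1.03813261e-01  1.54632076e+00
  2.15130968e-04 -6.24794593e-01] 0.08522832481446421
(array([ 0.   ,  0.   , -0.002]), array([ 0.0154, -0.0161,  0.5924]))
[array([ 0.496 , -0.2052,  0.1219]), array([0.5859, 0.192 , 0.116 ])]
```

View pics/dial2.png

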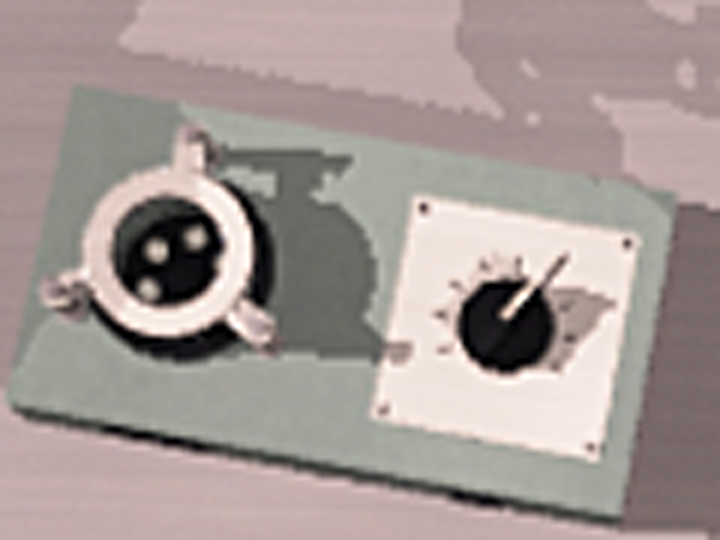

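The pointer now lies on the long mark, so the dial is set. Next I grip the neck.

{"op": "carry_out", "data": {
  "moves": [
    [[0,0,0,0.013,-0.014,0.2,1],[0,0,0,0.013,-0.014,0.4,1],[0,0,0,0.013,-0.014,0.59,1],[0,0,0,0.013,-0.014,0.59,1],[0,0,0,0.013,-0.014,0.59,0],[0,0,0,0.013,-0.014,0.59,0],[0,0,0,0.013,-0.014,0.59,0],[0,0,0,0.013,-0.014,0.59,0]]
  ]
}}

```text
t: 8.45
position: [0.499, -0.2066, 0.123]
tool_rot: [0.001, -0.001, 1.0, -0.001]
wrist_force: [0.6, -0.1, -1.0]
gripper_width: 0.0284
finger_force: 0.0
```

{"op": "carry_out", "data": {
  "moves": [
    [[0,0,0,0,0,0,0],[0,0,0,0,0,-0.05,0],[0,0,0,0,0,-0.2,0],[0,0,0,0,0,-0.4,0],[0,0,0,0,0,-0.6,0],[0,0,0,0,0,-0.7,0],[0,0,0,0,0,-0.7,0]]
  ]
}}

```text
t: 9.15
position: [0.4992, -0.2068, 0.2653]
tool_rot: [0.002, -0.001, 1.0, -0.002]
wrist_force: [0.1, -0.7, -1.1]
gripper_width: 0.0225
finger_force: 58.9
```

```bash
python3 - <<'E'
from h import *
s=env.observe();print(s['t'],s['position'],s['gripper_width'])
print(rel([.585,.196,.26],90))
for n in ['neck_grip','ball_centre','cradle_seat']:
  for c in ['top','side']:
    camera(c);print(n,c,[np.round(d['centre'],4) for d in spotter.mark_of(n,c)][:2])
save('side','held.png',(270,130,410,290),4)
E
```

```text
9.15 [ 0.49919475 -0.20677612  0.26525777] 0.022546426559357343
(array([-0.003,  0.004,  0.001]), array([-0.4312,  2.0135,  0.0221]))
neck_grip top []
neck_grip side [array([ 0.5625, -0.3669,  0.0021]), array([ 0.4935, -0.2023,  0.2604])]
ball_centre top []
ball_centre side [array([ 0.4941, -0.2047,  0.1925])]
cradle_seat top [array([0.577 , 0.1933, 0.1127])]
cradle_seat side [array([0.5862, 0.1939, 0.1153]), array([ 0.4955, -0.2081,  0.1917])]
```

View pics/held.png

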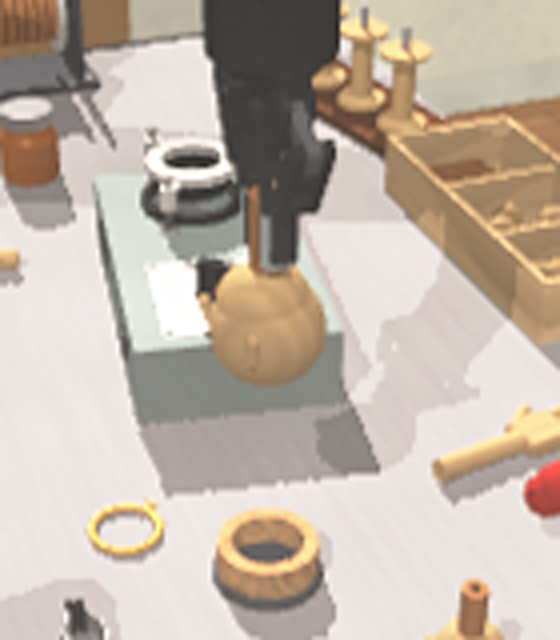

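The head is held upright and its stand is empty, at crop (268,550). I carry it to the ring.

{"op": "carry_out", "data": {
  "moves": [
    [[0,0,0,-0.03,0.12,0,0],[0,0,0,-0.08,0.32,0,0],[0,0,0,-0.12,0.52,0,0],[0,0,0,-0.17,0.72,0,0],[0,0,0,-0.22,0.92,0,0],[0,0,0,-0.22,1.0,0,0]]
  ]
}}

```text
t: 10.4
position: [0.5423, -0.003, 0.2613]
tool_rot: [0.0, -0.002, 1.0, 0.0]
wrist_force: [0.6, -0.8, -1.1]
gripper_width: 0.0224
finger_force: 59.1
```

{"op": "carry_out", "data": {
  "moves": [
    [[0,0,0,-0.03,0.15,0,0],[0,0,0,-0.08,0.35,0,0],[0,0,0,-0.12,0.55,0,0],[0,0,0,-0.17,0.75,0,0],[0,0,0,-0.2,0.9,0,0],[0,0,0,-0.21,1.0,0,0],[0,0,0,-0.21,1.0,0.1,0],[0,0,0,-0.21,1.0,0.1,0]]
  ]
}}

```text
t: 11.2
position: [0.5827, 0.1941, 0.2387]
tool_rot: [-0.002, -0.001, 1.0, -0.0]
wrist_force: [-1.0, -0.6, -1.8]
gripper_width: 0.023
finger_force: 59.3
```

```bash
python3 - <<'E'
from h import *
s=env.observe();print(s['t'],s['position'],s['tool_rot'],s['gripper_width'],s['joint_pos'])
print(rel([.585,.196,.225],90))
for n in ['neck_grip','ball_centre','cradle_seat','head_large']:
  for c in ['top','side']:
    camera(c);print(n,c,[np.round(d['centre'],4) for d in spotter.mark_of(n,c)][:2])
save('side','over.png',(260,90,400,240),4)
E
```

```text
11.2 [0.58269682 0.19410667 0.23872104] [-1.87301986e-03 -1.00833120e-03  9.99997690e-01 -3.08929328e-04] 0.022979031670626655 [ 1.09044435e-01  1.50830024e-01  1.30219698e-01  1.55397682e+00
 -2.10335313e-04  1.07028167e-01]
(array([-0.001, -0.004,  0.002]), array([-0.0118,  0.0095,  0.0686]))
neck_grip top [array([0.5871, 0.1939, 0.2387]), array([0.5767, 0.1952, 0.1305])]
neck_grip side [array([0.5807, 0.1937, 0.2415]), array([0.3576, 0.2796, 0.0009])]
ball_centre top [array([0.5879, 0.1948, 0.1709])]
ball_centre side [array([0.5794, 0.1952, 0.1758])]
cradle_seat top [array([0.5786, 0.1939, 0.1106])]
cradle_seat side [array([0.5822, 0.1892, 0.113 ]), array([ 0.4967, -0.2048,  0.001 ])]
head_large top [array([0.5784, 0.1958, 0.1342])]
head_large side [array([0.5853, 0.1905, 0.1393])]
```

View pics/over.png

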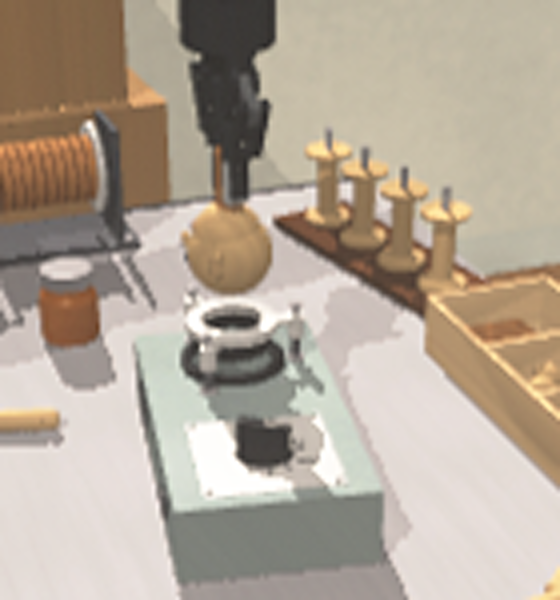

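{"op": "carry_out", "data": {
  "moves": [
    [[0,0,0,-0.005,0.004,0.08,0],[0,0,0,-0.005,0.004,0.13,0],[0,0,0,-0.005,0.004,0.16,0],[0,0,0,-0.005,0.004,0.18,0],[0,0,0,-0.005,0.004,0.2,0],[0,0,0,-0.005,0.004,0.2,0],[0,0,0,-0.005,0.004,0.2,0]]
  ]
}}

```text
t: 12.75
position: [0.5846, 0.1949, 0.2018]
tool_rot: [0.0, -0.001, 1.0, 0.0]
wrist_force: [-2.2, 0.4, 2.2]
gripper_width: 0.0227
finger_force: 59.4
```

```bash
python3 - <<'E'
from h import *
s=env.observe();print(s['t'],s['position'],s['tool_rot'],s['wrist_force'],s['torque'])
for n in ['ball_centre','cradle_seat']:
  for c in ['top','side']:
    camera(c);print(n,c,[np.round(d['centre'],4) for d in spotter.mark_of(n,c)][:2])
E
```

```text
12.75 [0.58461597 0.19491591 0.20180833] [ 1.04464270e-04 -6.09192784e-04  9.99999804e-01  9.55322045e-05] [-2.17673628  0.40085656  2.22663262] [ 0.02818705  0.73824581 -0.05217783]
ball_centre top [array([0.5839, 0.1968, 0.1999]), array([0.5828, 0.1969, 0.1311])]
ball_centre side [array([0.5827, 0.1947, 0.1346])]
cradle_seat top [array([0.5774, 0.1928, 0.1086])]
cradle_seat side [array([0.5815, 0.1906, 0.1101])]
```

Contact is made at about 4 N, with a slight push toward -x. I ease 1.5 mm that way and press.

{"op": "carry_out", "data": {
  "moves": [
    [[0,0,0,0.008,0,0,0],[0,0,0,0.008,0,0.02,0],[0,0,0,0.008,0,0.04,0],[0,0,0,0.008,0,0.055,0],[0,0,0,0.008,0,0.07,0],[0,0,0,0.008,0,0.07,0]]
  ]
}}

```text
t: 13.75
position: [0.5837, 0.1949, 0.1874]
tool_rot: [0.001, -0.001, 1.0, 0.0]
wrist_force: [0.9, 1.4, 8.4]
gripper_width: 0.023
finger_force: 59.6
```

{"op": "carry_out", "data": {
  "moves": [
    [[0,0,0,0,0,0.01,0],[0,0,0,0,0,0.02,0],[0,0,0,0,0,0.025,0],[0,0,0,0,0,0.025,0],[0,0,0,0,0,0.025,0]]
  ]
}}

```text
t: 14.25
position: [0.584, 0.1949, 0.1835]
tool_rot: [0.001, -0.001, 1.0, 0.0]
wrist_force: [-0.1, 1.2, 10.4]
gripper_width: 0.0224
finger_force: 60.4
```

{"op": "carry_out", "data": {
  "moves": [
    [[0,0,0,0,0,0.006,0],[0,0,0,0,0,0.012,0],[0,0,0,0,0,0.016,0],[0,0,0,0,0,0.016,0],[0,0,0,0,0,0.016,0]]
  ]
}}

```text
t: 14.75
position: [0.5845, 0.195, 0.1831]
tool_rot: [0.003, -0.001, 1.0, 0.0]
wrist_force: [-5.0, 0.3, 26.1]
gripper_width: 0.0227
finger_force: 62.1
```

```bash
python3 - <<'E'
from h import *
s=env.observe();print(s['t'],s['position'],s['wrist_force'],s['torque'])
for n in ['ball_centre','cradle_seat']:
  for c in ['top','side']:
    camera(c);print(n,c,[np.round(d['centre'],4) for d in spotter.mark_of(n,c)][:2])
save('side','press.png',(260,90,400,240),4)
E
```

```text
14.75 [0.58452415 0.19500542 0.18311474] [-4.95456023  0.31431998 26.06702082] [-0.129983    1.36017419 -0.07954166]
ball_centre top [array([0.586 , 0.195 , 0.1152])]
ball_centre side [array([0.5805, 0.1973, 0.1155]), array([0.5831, 0.1908, 0.0966])]
cradle_seat top [array([0.5798, 0.1929, 0.0914])]
cradle_seat side [array([0.5843, 0.1936, 0.0921])]
```

View pics/press.png

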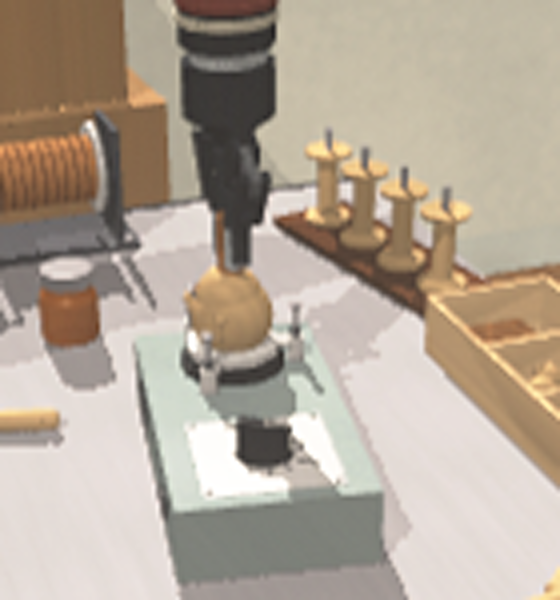

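The ring is fully down: the force climbed sharply at the stop and the ring top is at about 0.093 m. The ball is about 24 mm above it, and the neck is upright.

```bash
python3 - <<'E'
from h import *
s=env.observe();print(s['t'],s['position'],s['wrist_force'],s['finger_force'])
print(order.sign_off())
E
```

```text
15.2 [0.58453218 0.19501003 0.18311386] [-5.37399111 -0.59682596 26.50063403] 62.089844942092896
the job is handed in; nothing more can be done
None
```

I turned the dial to the long mark, then set the larger head crown-down in the sprung ring and held it pressed at the stop, upright with about 26 N at the wrist, and handed the job in at 15.2 s; no verdict came back.

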